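# Build the spacer bracket on the two-pin welding jig

### The arm

A 7-joint arm with a two-finger parallel gripper is mounted at the origin on the work surface. World frame = base frame: x ahead of the robot, y to its left, z up, the work surface at z = 0. Lengths are in m, angles in rad, forces in N, time in s.
With the tool pointing down it reaches from about 0.425 to 1.025 m from the base axis. Payload 3.6 kg.
Tool frame: the origin (TCP) lies at the very end of the fingers, on their centre line; the grasp point (between the pads) lies 19 mm behind it; z points along the fingers, y is the line along which they close (so a half turn about z gives the same grasp; the last joint's range is limited). The gripper opens to 85 mm and grips with 20 to 120 N. Pads are 22 mm wide; open, the fingers measure 114 mm over their backs; the gripper's body (76 mm by 85 mm) begins 54 mm behind the grasp point. The pads swing forward as they close: fully open they stand 13 mm farther back than shut.
Start: joints at [1.198, 0.591, 0.048, 1.609, -0.033, 0.943, -0.034], TCP at [0.2, -0.697, 0.231] pointing down, gripper open.
Joint ranges: [-2.69, 2.69], [-0.47, 2.24], [-1.27, 1.36], [0.19, 2.51], [-1.53, 4.68], [0.08, 2.07], [-3.09, 3.09]. Speed limits (rad/s): [2.57, 2.57, 3.14, 3.14, 3.14, 3.14, 3.14].

### API

Orientations are given as a rotation vector (axis times angle).
In Python, from bench import env gives the robot as it stands.
- The arm moves only by the tool apply_moves, never from a script. Its argument "plan" is text: rows parted by semicolons, each of 7 numbers parted by spaces: the closure, from 0 (fully open) to 1 (shut), then the shift along the tool's x, y, z in mm, then the turn, a rotation vector about the tool's x, y, z in rad. In form: grip x y z rx ry rz; .... A call has 1 to 12 rows; each row shifts and turns the commanded pose from where the row before left it, along the tool's axes as they then stand; what a row does not reach is not made up. A row lasts 1/10 s, in which the tool goes at most 50 mm and 8.59 degrees, less where a joint would pass 70% of its speed; a pose out of reach is approached as far as the arm can. A call is refused whole if a number of a shift passes 50 or a number of a turn 0.15, either way. A call with a gripper value outside its range is refused whole. The fingers move at their own pace and stop on an object; "grip_force" is the grip in N (left out, the last holds). Time passes only in rows, so rows that do not move let the fingers close. It gives the time, the measured TCP pose, the force, the opening and the grip force at its end, in the units of the state.
- env.get_obs(): the state, without advancing time (a new reading comes with each control period).
- env.camera(name): name is "scene" or "top" or "wrist"; returns (picture, depth): 400x640x3 uint8, red, green, blue; 400x640 float32, m along the optical axis (not along the pixel's ray), 0 where there is no reading.
- env.get_calibration(name): a dict with "fx", "fy", "cx", "cy" (pixels), "origin" and "orientation" of the camera in the world. Camera axes: x right, y up, looking along -z (the intrinsics and any distortion apply to the point x, -y, -z); pixel columns grow to the right and rows downward; lengths in m; the calibration is good to about 2 mm. A picture is of the moment at which its call begins: read the wrist's pose just before it. get_calibration takes no time and is no camera call; for the wrist camera it gives the pose at the moment of the call.
- env.job_done(): hands the job in; it is judged then, once.
The state is a dict: "time": time; "q": joint angles; "qvel": joint speeds; "joint_efforts": joint torques, N m; "tcp_pos": TCP position; "ee_rot": TCP orientation; "wrist_force": force on the tool from outside, world axes, zero at the start; "wrist_torque": the same for the moment, N m; "gripper_width": finger opening in m; "grip_force": force on a finger pad.
Only numpy, scipy, OpenCV 4.12 (cv2) and the standard library are available. Lean on these libraries where they do the work, as an engineer would, in place of code of your own. Each camera call takes 0.05 s, during which the arm holds its last target. There are 200 camera calls.

### The job

Build up the spacer bracket on the two-pin welding jig, ready for tacking: thread the long two-hole plate over both pins and lay it flat on the jig, then put one of the two small collars over each pin, then thread the short two-hole plate over both pins so that it lies flat on the two collars. Leave the plate with one hole, the tall pipe stub and the wide ring where they lie.

Things in the scene. Friction and masses are not known exactly. Their poses are not given: they have to be found in the camera images.
- jig: Welding jig, fixed: aluminium base 160 x 90 x 12 mm with two upright steel pins. Origin: centre of the underside; x along the line of the pins (long side), z up. Pin axes at x = +35 and -35 mm, y = 0. Pins 12 mm thick, 50 mm above the base top (tips 62 mm above the origin): straight for 40 mm, then tapering to a 4 mm tip. Screw heads 4 mm high at the four corners.
- long_plate: Long bare steel plate, 130 x 50 x 10 mm (x, y, z), about 0.46 kg, with two through holes 17 mm wide at x = +35 and -35 mm on its centre line. Origin: centre of the underside; x along its length. Lies flat with the other plates on a brown cardboard sheet 3 mm thick. Goes on first, directly on the jig's base.
- short_plate: Short bare steel plate, 96 x 40 x 10 mm (x, y, z), about 0.26 kg, with two through holes 17 mm wide at x = +35 and -35 mm on its centre line. Origin: centre of the underside; x along its length. Lies flat on the same cardboard. Goes on last, on top of the two collars.
- one_hole_plate: Bare steel plate 110 x 45 x 10 mm with a single 23 mm hole in the middle; origin at the centre of the underside, x along its length. Not part of the bracket: leave it.
- collar_a: Small thick-walled steel collar (tube), 36 mm outside, 20 mm bore, 20 mm tall, about 0.11 kg, standing on end on a black rubber mat 3 mm thick. Origin: centre of the underside; z along the bore. One of two alike; either may go on either pin, on top of the long plate.
- collar_b: The second collar, the same as collar_a.
- pipe_stub: Thin-walled steel pipe stub, 42 mm outside, 34 mm bore, 50 mm tall, standing on the rubber mat; origin at the centre of the underside. Not part of the bracket: leave it.
- wide_ring: Flat wide steel ring, 60 mm outside, 36 mm bore, 10 mm tall, lying on the rubber mat; origin at the centre of the underside. Not part of the bracket: leave it.
Not all that is in view belongs to the job. What is shaped like the long_plate but orange or purple is not meant.

How it is judged:
By the outcome, as a careful person would: the job done as asked, in the order asked, and still so for the second after the job is handed in, with the robot touching nothing.
It also fails if it takes over 99 s, if anything falls off the work surface, if the arm or the gripper's body presses on something with over 40 N, if the wrist force passes 120 N, or if a joint passes its speed limit or range.

## Working session

There is one attempt and no reset: what is moved stays moved. The work goes in short steps, Python scripts to look and compute and a tool call to move; the robot and the scene stay as the last step left them, time stands still between calls to the robot, and variables do not carry over. Pictures are saved under pics/ and viewed, at most 17 in all, crops included, and the job is handed in when it is done.

Besides the shell and the picture viewer there is one more tool, called after "Emit:" by a JSON object that holds its "api" and its "payload". apply_moves: Moves the arm, as the interface text tells. Its arguments: {"type":"object","properties":{"plan":{"type":"string"},"grip_force":{"type":"number"}},"required":["plan"]}

```bash
ls; mkdir -p pics; python3 - <<'E'
from bench import env
import cv2,numpy as np
o=env.get_obs()
for k,v in o.items(): print(k,np.round(v,4))
for n in ["top","scene"]:
    p,d=env.camera(n); c=env.get_calibration(n); print(n,c)
    cv2.imwrite(f"pics/{n}0.png",p[:,:,::-1]); np.save(f"pics/{n}0.npy",d)
E
```

```text
pics
time 0.0
q [ 1.1985  0.5921  0.0483  1.6098 -0.0334  0.9427 -0.0337]
qvel [-0.      0.001   0.0001  0.0001 -0.0008 -0.0001  0.0003]
joint_efforts [-1.10000e-03 -5.48707e+01  1.54640e+00 -1.98127e+01  9.40000e-03
  8.80000e-03  0.00000e+00]
tcp_pos [ 0.1993 -0.6962  0.2302]
ee_rot [-3.109e+00 -4.362e-01  6.000e-04]
wrist_force [-1.810e-02  4.623e-01 -4.000e-04]
wrist_torque [-0.0016 -0.0169  0.0108]
grip_force 0.0
gripper_width 0.0858
top {'fx': 447.59706656994854, 'fy': 447.59706656994854, 'cx': 311.85834695811764, 'cy': 197.47561123747982, 'origin': array([ 0.35772439, -0.15421758,  1.37503205]), 'orientation': array([ 0.04463924, -0.07276999, -1.55864293])}
scene {'fx': 512.4872582000403, 'fy': 512.4872582000403, 'cx': 318.470316681104, 'cy': 196.4416209943883, 'origin': array([0.96734031, 0.48766941, 1.14427415]), 'orientation': array([0.27524405, 0.80713759, 2.41299578])}
```

View pics/top0.png

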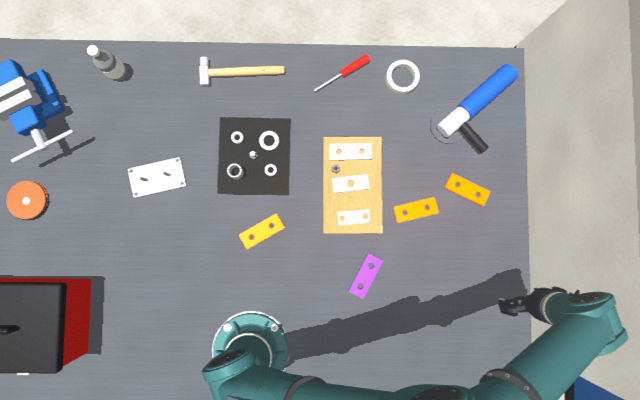

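View pics/scene0.png

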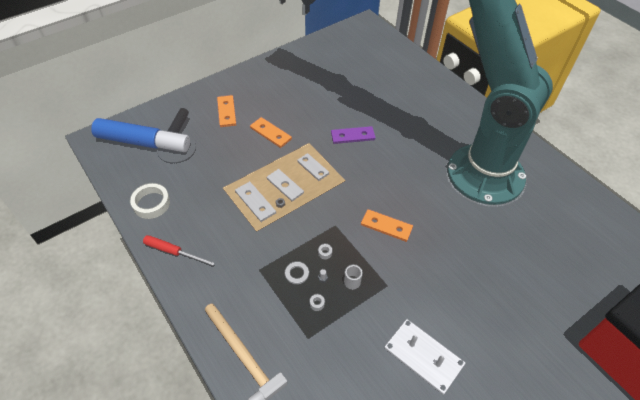

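```bash
cat > h.py <<'E'
import numpy as np, cv2
from scipy.spatial.transform import Rotation as R
def w(c,u,v,z):
    """pixel -> world point on plane z"""
    r=R.from_rotvec(c["orientation"]).apply([(u-c["cx"])/c["fx"],-(v-c["cy"])/c["fy"],-1]); o=np.array(c["origin"])
    return o+r*(z-o[2])/r[2]
def proj(c,P):
    q=R.from_rotvec(c["orientation"]).inv().apply(np.array(P)-c["origin"])
    return c["cx"]+c["fx"]*q[0]/-q[2], c["cy"]-c["fy"]*q[1]/-q[2]
E
python3 - <<'E'
from h import *
from bench import env
c=env.get_calibration("top"); c2=env.get_calibration("scene")
for n,u,v,z in [("long",350.5,151.5,.013),("one",350.5,184,.013),("short",353,217,.013),("colA",237,137,.023),("colB",271,170,.023),("ring",269,141,.013),("pipe",235,171,.053),("bolt",253,155,.03),("nut",335,169,.01),("jig",157,177,.012),("base",248,345,0)]:
    P=w(c,u,v,z); print(n,P.round(3),np.hypot(P[0],P[1]).round(3),np.round(proj(c2,P)))
p=cv2.imread("pics/top0.png")
cr=p[100:250,115:395]; cv2.imwrite("pics/top_crop.png",cv2.resize(cr,(784,420),interpolation=cv2.INTER_CUBIC))
E
```

```text
long [ 0.603 -0.296  0.013] 0.672 [256. 199.]
one [ 0.503 -0.296  0.013] 0.584 [286. 183.]
short [ 0.402 -0.304  0.013] 0.504 [314. 165.]
colA [0.642 0.052 0.023] 0.644 [318. 299.]
colB [ 0.542 -0.053  0.023] 0.544 [326. 248.]
ring [ 0.633 -0.044  0.013] 0.634 [298. 270.]
pipe [0.533 0.051 0.053] 0.536 [354. 270.]
bolt [0.586 0.002 0.03 ] 0.586 [324. 271.]
nut [ 0.549 -0.248  0.01 ] 0.603 [282. 202.]
jig [0.517 0.294 0.012] 0.595 [425. 353.]
base [0.015 0.008 0.   ] 0.017 [485. 177.]
```

View pics/top_crop.png

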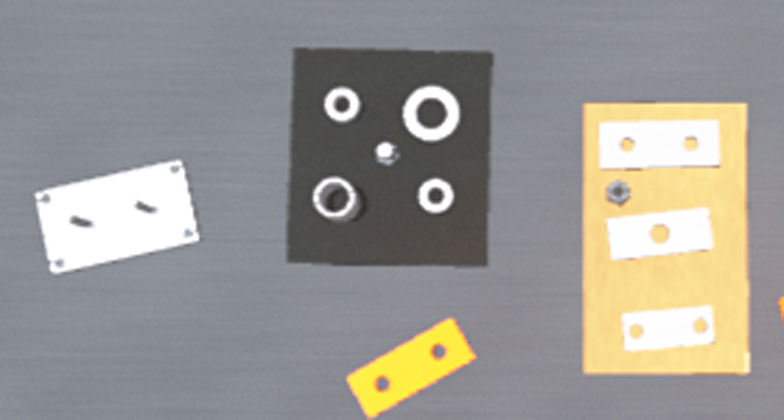

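The long bare plate is at top px (350,151) with two holes. The one-hole plate is at (350,184), the short two-hole plate at (353,217). The collars are at (237,137) and (271,170), the ring at (269,141), the pipe at (235,171) and the jig at (157,177). The coloured two-hole look-alikes are at (262,231), (416,209), (467,189) and (366,276), and I rule them out because they are orange or purple.

```bash
cat >> h.py <<'E'
def delta(o,pos,ydir=None):
    """tool-frame shift [mm] to pos, tilt fix, and yaw turn to bring tool y along +-ydir (world xy)"""
    r=R.from_rotvec(o["ee_rot"]); m=r.as_matrix()
    s=r.inv().apply(np.array(pos)-o["tcp_pos"])*1000
    a=0
    if ydir is not None:
        d=r.inv().apply([ydir[0],ydir[1],0]); a=np.arctan2(-d[0],d[1])
        if a>np.pi/2:a-=np.pi
        if a<-np.pi/2:a+=np.pi
    t=np.cross(m[:,2],[0,0,-1]); t=r.inv().apply(t)
    print("shift",s.round(1),"yaw",round(a,3),"tilt",t.round(4))
def line(c,p,z=None):
    pass
E
python3 - <<'E'
from h import *
from bench import env
c=env.get_calibration("top"); o=env.get_obs()
p=cv2.imread("pics/top0.png").astype(int)
m=((p.min(2)>195)).astype(np.uint8)
n,l,st,ce=cv2.connectedComponentsWithStats(m)
for i in range(1,n):
    if 300<st[i,4]<5000 and 120<ce[i][0]<390 and 110<ce[i][1]<240:
        k=(l==i).astype(np.uint8); ct=max(cv2.findContours(k,0,1)[0],key=cv2.contourArea)
        b=cv2.minAreaRect(ct); bp=cv2.boxPoints(b)
        Wp=np.array([w(c,*q,.013) for q in bp]); e=Wp[1]-Wp[0]; f=Wp[2]-Wp[1]
        if np.linalg.norm(f)>np.linalg.norm(e): e,f=f,e
        print(np.round(b[0],1),Wp.mean(0).round(4),"L",np.linalg.norm(e).round(3),np.linalg.norm(f).round(3),"yaw",np.degrees(np.arctan2(e[1],e[0])).round(1))
print(R.from_rotvec(o["ee_rot"]).as_matrix().round(3))
delta(o,[.603,-.296,.25],[1,0])
cw=env.get_calibration("wrist"); print(cw)
r=R.from_rotvec(o["ee_rot"]).inv()
print("cam in tool",r.apply(cw["origin"]-o["tcp_pos"]).round(4)); print((r*R.from_rotvec(cw["orientation"])).as_matrix().round(3))
E
```

```text
[350. 151.] [ 0.6051 -0.2942  0.013 ] L 0.13 0.05 yaw -89.2
[156.2 176.8] [0.5176 0.2962 0.013 ] L 0.163 0.093 yaw -76.2
[350.3 183. ] [ 0.5059 -0.2956  0.013 ] L 0.113 0.047 yaw -82.5
[353.3 216.8] [ 0.4024 -0.305   0.013 ] L 0.099 0.042 yaw -84.2
[[ 0.961  0.275 -0.001]
 [ 0.275 -0.961  0.002]
 [-0.    -0.002 -1.   ]]
shift [ 498.3 -273.7  -19.3] yaw -1.292 tilt [-0.0021  0.0001 -0.    ]
{'fx': 295.7782227452222, 'fy': 295.7782227452222, 'cx': 319.5363501116699, 'cy': 199.14610630309946, 'origin': array([ 0.27813827, -0.67397307,  0.37150281]), 'orientation': array([-0.27867224,  0.21317259, -1.28000887])}
cam in tool [ 0.0819 -0.     -0.1413]
[[-0.001  0.947  0.321]
 [ 1.     0.001  0.   ]
 [ 0.     0.321 -0.947]]
```

Emit:
{"api": "apply_moves", "payload": {"plan": "0 41 -22.8 -1.6 0 0 0;0 41 -22.8 -1.6 0 0 0;0 41 -22.8 -1.6 0 0 0;0 41 -22.8 -1.6 0 0 0;0 41 -22.8 -1.6 0 0 0;0 41 -22.8 -1.6 0 0 0;0 41 -22.8 -1.6 0 0 0;0 41 -22.8 -1.6 0 0 0;0 41 -22.8 -1.6 0 0 0;0 41 -22.8 -1.6 0 0 0;0 41 -22.8 -1.6 0 0 0;0 41 -22.8 -1.6 0 0 0"}}

```text
time: 1.3
tcp_pos: [0.598, -0.2969, 0.2501]
ee_rot: [-3.111, -0.437, 0.001]
wrist_force: [-0.0, -0.7, -0.1]
gripper_width: 0.0858
grip_force: 0.0
```

Emit:
{"api": "apply_moves", "payload": {"plan": "0 0 0 0 0 0 -0.145;0 0 0 0 0 0 -0.145;0 0 0 0 0 0 -0.145;0 0 0 0 0 0 -0.145;0 0 0 0 0 0 -0.145;0 0 0 0 0 0 -0.145;0 0 0 0 0 0 -0.145;0 0 0 0 0 0 -0.145;0 0 0 0 0 0 -0.145;0 0 0 0 0 0 0;0 0 0 0 0 0 0"}}

```text
time: 2.4
tcp_pos: [0.5969, -0.2986, 0.2501]
ee_rot: [-2.21, -2.232, 0.0]
wrist_force: [-0.1, 0.3, -0.1]
gripper_width: 0.0848
grip_force: 0.0
```

```bash
cat > look.py <<'E'
import sys; from h import *
from bench import env
n=sys.argv[1]
c=env.get_calibration("wrist"); o=env.get_obs(); p,d=env.camera("wrist")
cv2.imwrite(f"pics/{n}.png",p[:,:,::-1]); np.savez(f"pics/{n}.npz",d=d,cal=np.array([c],dtype=object),o=np.array([o],dtype=object))
E
cat >> h.py <<'E'
def load(n):
    f=np.load(f"pics/{n}.npz",allow_pickle=True); return cv2.imread(f"pics/{n}.png"),f["d"],f["cal"][0],f["o"][0]
E
python3 look.py w1
```

```text
(no output)
```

View pics/w1.png

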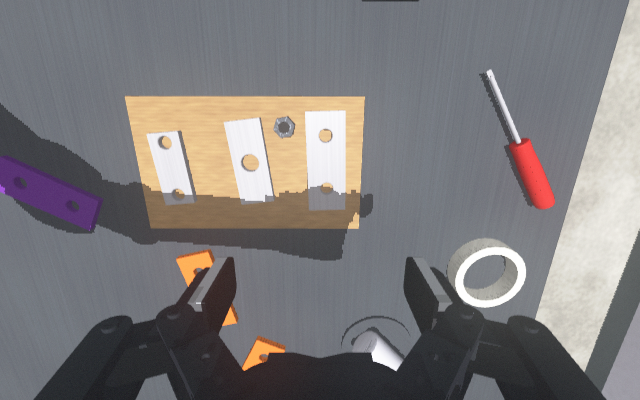

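```bash
cat >> h.py <<'E'
def cloud(d,c):
    v,u=np.mgrid[0:400,0:640]
    P=np.stack([(u-c["cx"])/c["fx"]*d,-(v-c["cy"])/c["fy"]*d,-d],-1).reshape(-1,3)
    return (R.from_rotvec(c["orientation"]).apply(P)+c["origin"]).reshape(400,640,3)
def toppoly(mask,c,z):
    """min-area rect in world xy of the largest blob of mask, its top at height z"""
    ct=max(cv2.findContours(mask.astype(np.uint8),0,1)[0],key=cv2.contourArea)[:,0]
    W=np.array([w(c,u,v,z)[:2]*1000 for u,v in ct],np.float32)
    (x,y),s,a=cv2.minAreaRect(W); b=cv2.boxPoints(((x,y),s,a)); e=b[1]-b[0]; f=b[2]-b[1]
    if np.linalg.norm(f)>np.linalg.norm(e): e=f
    return np.array([x,y]),s,e/np.linalg.norm(e)
E
python3 - <<'E'
from h import *
p,d,c,o=load("w1"); P=cloud(d,c)
for u,v in [(335,160),(400,150),(352,180),(326,135)]: print(u,v,P[v,u].round(4))
g=p.min(2).astype(int)
m=np.zeros((400,640),bool); m[105:215,298:352]=1
m&=(P[...,2]>.0095)&(P[...,2]<.02)
x,s,e=toppoly(m,c,.013); print("depth",x,s,e)
# holes from the picture
for (u,v) in [(326,135.5),(326.5,188)]: print(w(c,u,v,.013).round(4))
delta(o,[*(x/1000),.1],[-e[1],e[0]])
cv2.imwrite("pics/c1.png",cv2.resize(p[95:220,280:370],None,fx=4.5,fy=4.5,interpolation=cv2.INTER_CUBIC))
E
```

```text
335 160 [ 0.6156 -0.2905  0.0132]
400 150 [ 0.7025 -0.2794 -0.0025]
352 180 [ 6.402e-01 -3.205e-01  1.000e-04]
326 135 [ 0.6037 -0.2602  0.0019]
depth [ 603.18603516 -294.80041504] (49.74005889892578, 129.7292938232422) [ 0.02513121 -0.9996842 ]
[ 0.6035 -0.2595  0.013 ]
[ 0.6053 -0.3284  0.013 ]
shift [  3.7   6.4 150.1] yaw -0.015 tilt [-0.0007 -0.0005 -0.    ]
```

View pics/c1.png

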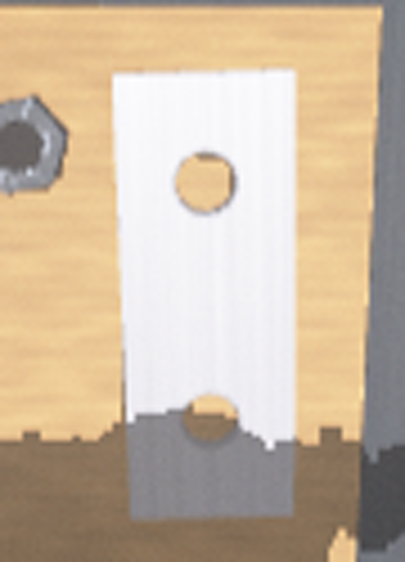

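Emit:
{"api": "apply_moves", "payload": {"plan": "0 3.7 6.4 0 0 0 -0.015;0 0 0 45 0 0 0;0 0 0 45 0 0 0;0 0 0 45 0 0 0;0 0 0 45 0 0 0;0 0 0 40 0 0 0;0 0 0 16 0 0 0;0 0 0 10 0 0 0;0 0 0 0 0 0 0;0 0 0 0 0 0 0;0 0 0 0 0 0 0", "grip_force": 80}}

```text
time: 3.55
tcp_pos: [0.6052, -0.2954, 0.0066]
ee_rot: [2.188, 2.25, 0.002]
wrist_force: [0.1, -0.4, -0.1]
gripper_width: 0.085
grip_force: 0.0
```

Emit:
{"api": "apply_moves", "payload": {"plan": "0 0 -2 3 0 0 0;0 0 0 0 0 0 0;0.3 0 0 0 0 0 0;0.6 0 0 0 0 0 0;0.6 0 0 0 0 0 0;0.6 0 0 0 0 0 0;0.6 0 0 0 0 0 0;0.6 0 0 0 0 0 0"}}

```text
time: 4.35
tcp_pos: [0.6035, -0.295, 0.0028]
ee_rot: [2.188, 2.25, 0.003]
wrist_force: [0.4, 0.8, 5.6]
gripper_width: 0.0478
grip_force: 83.0
```

Emit:
{"api": "apply_moves", "payload": {"plan": "0.6 0 0 -10 0 0 0;0.6 0 0 -30 0 0 0;0.6 0 0 -40 0 0 0;0.6 0 0 -40 0 0 0;0.6 10 0 -40 0 0 0;0.6 20 0 -30 0 0 0;0.6 35 -4 -10 0 0 0;0.6 40 -4 0 0 0 0;0.6 40 -4 0 0 0 0;0.6 40 -4 0 0 0 0;0.6 40 -4 0 0 0 0;0.6 40 -4 0 0 0 0"}}

```text
time: 5.55
tcp_pos: [0.568, -0.0295, 0.2009]
ee_rot: [-2.189, -2.251, 0.004]
wrist_force: [0.4, 0.5, -4.1]
gripper_width: 0.0471
grip_force: 83.9
```

Emit:
{"api": "apply_moves", "payload": {"plan": "0.6 40 -4 0 0 0 0;0.6 40 -4 0 0 0 0;0.6 40 -4 0 0 0 0;0.6 40 -4 0 0 0 0;0.6 40 -4 0 0 0 0;0.6 15 -3 0 0 0 -0.05;0.6 5 0 0 0 0 -0.08;0.6 0 0 0 0 0 -0.087;0.6 0 0 0 0 0 0;0.6 0 0 0 0 0 0;0.6 0 0 0 0 0 0"}}

```text
time: 6.65
tcp_pos: [0.5405, 0.1876, 0.2012]
ee_rot: [-1.936, -2.474, 0.002]
wrist_force: [0.7, 0.1, -5.1]
gripper_width: 0.0475
grip_force: 83.9
```

```bash
python3 look.py w2; python3 -c "
from h import *
p,d,c,o=load('w2'); print({k:np.round(v,4) for k,v in o.items() if k in('tcp_pos','ee_rot','wrist_force','time','gripper_width','grip_force')})"
```

```text
{'time': np.float64(6.65), 'tcp_pos': array([0.5405, 0.1876, 0.2012]), 'ee_rot': array([-1.9359e+00, -2.4742e+00,  1.8000e-03]), 'wrist_force': array([ 0.7012,  0.0968, -5.0831]), 'grip_force': np.float64(83.8934), 'gripper_width': np.float64(0.0475)}
```

View pics/w2.png

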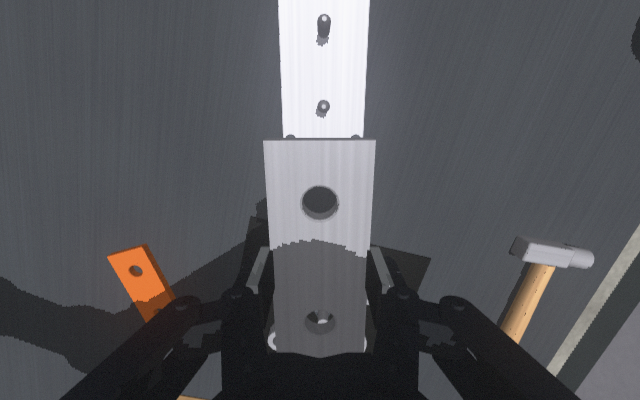

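```bash
python3 - <<'E'
from h import *
p,d,c,o=load("w2"); P=cloud(d,c)
a=cv2.resize(p[0:135,270:380],None,fx=4.4,fy=4.4,interpolation=cv2.INTER_CUBIC)
b=cv2.resize(p[180:345,270:380],None,fx=3.6,fy=3.6,interpolation=cv2.INTER_CUBIC)
can=np.zeros((600,800+90,3),np.uint8); can[:594,:484]=a; can[:594,490:886]=b
cv2.imwrite("pics/c2.png",can[:, :800])
for u,v in [(290,180),(350,180),(290,220),(350,220),(290,320),(350,320),(300,60)]: print(u,v,P[v,u].round(4))
m=(P[...,2]>.03)&(P[...,2]<.07); n,l,st,ce=cv2.connectedComponentsWithStats(m.astype(np.uint8))
for i in range(1,n):
    if st[i,4]>15 and ce[i][1]<135:
        q=P[l==i]; k=q[:,2]>q[:,2].max()-.004; print(ce[i].round(1),st[i],"tip",q[k].mean(0).round(4),q[:,2].max().round(4))
E
```

```text
290 180 [0.5152 0.23   0.2103]
350 180 [0.5422 0.2365 0.2098]
290 220 [0.5194 0.2107 0.211 ]
350 220 [0.5476 0.2173 0.21  ]
290 320 [0.5318 0.152  0.2098]
350 320 [0.5641 0.1591 0.2088]
300 60 [0.4913 0.2993 0.0112]
[323.5  23.7] [317  14  14  21 231] tip [0.5082 0.3297 0.0604] 0.063
[323.1 106.4] [317 100  13  13 127] tip [0.5246 0.2621 0.0597] 0.0617
```

View pics/c2.png

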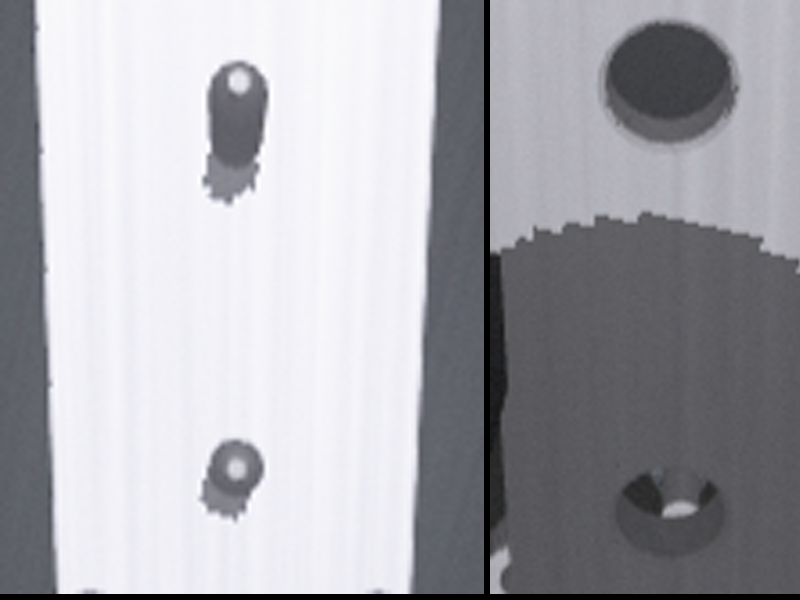

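```bash
cat > fit.py <<'E'
from h import *
def fit(c,o,tips,zt,holes,zh,zgoal=None):
    T=[w(c,*t,zt) for t in tips]; H=[w(c,*t,zh) for t in holes]
    dT=T[0]-T[1]; dH=H[0]-H[1]
    print("tip sep",np.linalg.norm(dT).round(4),"hole sep",np.linalg.norm(dH).round(4))
    a=np.arctan2(dT[1],dT[0])-np.arctan2(dH[1],dH[0]); print("world yaw fix",round(a,4))
    Hm=(H[0]+H[1])/2; Tm=(T[0]+T[1])/2; print("tip mid",Tm.round(4),"hole mid",Hm.round(4),"tool",o["tcp_pos"].round(4))
    r=R.from_rotvec(o["ee_rot"]); print("hole mid in tool",(r.inv().apply(Hm-o["tcp_pos"])*1000).round(1))
    tcp=np.array(o["tcp_pos"]); off=R.from_rotvec([0,0,a]).apply(tcp-Hm)
    tgt=Tm+off; tgt[2]=tcp[2]; print("tcp target",tgt.round(4)); delta(o,tgt)
E
python3 - <<'E'
from fit import *
p,d,c,o=load("w2")
fit(c,o,[(323.9,18),(323.2,106)],.062,[(319.4,202.3),(320,321.8)],.210)
E
```

```text
tip sep 0.0696 hole sep 0.0697
world yaw fix -0.009
tip mid [0.5162 0.2963 0.062 ] hole mid [0.5395 0.1887 0.21  ] tool [0.5405 0.1876 0.2012]
hole mid in tool [ 1.3 -0.7 -8.8]
tcp target [0.5172 0.2952 0.2012]
shift [ 1.1e+02  3.2e+00 -1.0e-01] yaw 0 tilt [-0.001   0.0007 -0.    ]
```

Emit:
{"api": "apply_moves", "payload": {"plan": "0.6 30 0 0 0 0 0.009;0.6 40 3.2 0 0 0 0;0.6 40 0 0 0 0 0;0.6 0 0 40 0 0 0;0.6 0 0 40 0 0 0;0.6 0 0 30 0 0 0;0.6 0 0 15 0 0 0;0.6 0 0 0 0 0 0;0.6 0 0 0 0 0 0;0.6 0 0 0 0 0 0"}}

```text
time: 7.7
tcp_pos: [0.5193, 0.2972, 0.0783]
ee_rot: [1.944, 2.466, 0.006]
wrist_force: [0.1, -0.6, -3.5]
gripper_width: 0.0471
grip_force: 83.8
```

```bash
python3 look.py w3; python3 -c "
from h import *
p,d,c,o=load('w3'); print(o['tcp_pos'],o['wrist_force']); delta(o,[.5172,.2952,.0765])"
```

```text
[0.51928339 0.29724467 0.07829346] [ 0.05940731 -0.59330725 -3.46771686]
shift [-1.5 -2.5  1.8] yaw 0 tilt [ 0.0035 -0.0014 -0.    ]
```

Emit:
{"api": "apply_moves", "payload": {"plan": "0.6 -1.5 -2.5 0 0 0 0;0.6 0 0 0 0 0 0;0.6 0 0 0 0 0 0;0.6 0 0 0 0 0 0"}}

```text
time: 8.15
tcp_pos: [0.5159, 0.2943, 0.0767]
ee_rot: [1.944, 2.467, 0.001]
wrist_force: [-0.6, 0.2, -4.3]
gripper_width: 0.0473
grip_force: 83.9
```

```bash
python3 look.py w4; python3 -c "
from h import *
p,d,c,o=load('w4'); print(o['tcp_pos'],o['wrist_force'],o['ee_rot']); delta(o,[.5172,.2952,.0132])
cv2.imwrite('pics/c4.png',cv2.resize(p[120:350,240:400],None,fx=2.5,fy=2.5,interpolation=cv2.INTER_CUBIC))"
```

```text
[0.51589423 0.29425405 0.07671276] [-0.64557191  0.16704381 -4.26574746] [1.94443234e+00 2.46738307e+00 5.85733712e-04]
shift [ 0.6  1.5 63.5] yaw 0 tilt [ 0.0004 -0.0001  0.    ]
```

View pics/c4.png

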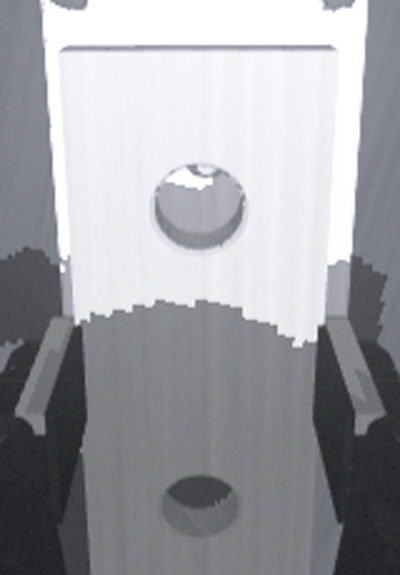

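Emit:
{"api": "apply_moves", "payload": {"plan": "0.6 0.6 1.4 0 0 0 0;0.6 0 0 0 0 0 0;0.6 0 0 5 0 0 0;0.6 0 0 5 0 0 0;0.6 0 0 5 0 0 0;0.6 0 0 5 0 0 0;0.6 0 0 5 0 0 0;0.6 0 0 5 0 0 0;0.6 0 0 0 0 0 0;0.6 0 0 0 0 0 0"}}

```text
time: 9.2
tcp_pos: [0.5169, 0.2952, 0.0463]
ee_rot: [-1.944, -2.468, 0.0]
wrist_force: [0.2, 0.1, -4.3]
gripper_width: 0.0472
grip_force: 83.8
```

Emit:
{"api": "apply_moves", "payload": {"plan": "0.6 0 0 6 0 0 0;0.6 0 0 6 0 0 0;0.6 0 0 6 0 0 0;0.6 0 0 6 0 0 0;0.6 0 0 5 0 0 0;0.6 0 0 2 0 0 0;0.6 0 0 1 0 0 0;0.6 0 0 1 0 0 0;0.6 0 0 0 0 0 0;0.6 0 0 0 0 0 0"}}

```text
time: 10.2
tcp_pos: [0.5172, 0.2952, 0.0137]
ee_rot: [1.944, 2.467, 0.001]
wrist_force: [0.5, -0.4, -3.4]
gripper_width: 0.0476
grip_force: 83.9
```

Emit:
{"api": "apply_moves", "payload": {"plan": "0.6 0 0 1 0 0 0;0.6 0 0 0.5 0 0 0;0.6 0 0 0 0 0 0;0.3 0 0 0 0 0 0;0.1 0 0 0 0 0 0;0 0 0 0 0 0 0;0 0 0 -30 0 0 0;0 0 0 -40 0 0 0;0 0 0 -40 0 0 0;0 0 0 -40 0 0 0;0 0 0 0 0 0 0;0 0 0 0 0 0 0"}}

```text
time: 11.4
tcp_pos: [0.5177, 0.2955, 0.1633]
ee_rot: [1.944, 2.466, 0.004]
wrist_force: [-0.6, -0.2, -0.6]
gripper_width: 0.0855
grip_force: 0.0
```

```bash
python3 look.py w5; python3 -c "
from h import *
p,d,c,o=load('w5'); print(o['tcp_pos'],o['time']); P=cloud(d,c)
a=np.radians(103.8); C=np.array([.5172,.2952])
for s,t in [(50,18),(50,-18),(-50,18),(-50,-18),(72,0),(-72,0)]:
    q=C+s/1e3*np.array([np.cos(a),np.sin(a)])+t/1e3*np.array([-np.sin(a),np.cos(a)]); u,v=proj(c,[*q,.022]); print(s,t,P[int(v),int(u)].round(4))
delta(o,[.642,.052,.15],[1,-1]);delta(o,[.642,.052,.15],[1,1])
"
```

```text
[0.51767418 0.29546005 0.16333904] 11.4
50 18 [0.4876 0.3404 0.0228]
50 -18 [0.5224 0.3484 0.02  ]
-50 18 [0.4974 0.3754 0.3046]
-50 -18 [0.5456 0.2509 0.0208]
72 0 [0.5    0.3651 0.0113]
-72 0 [0.5347 0.2195 0.0107]
shift [-265.8   64.    13.4] yaw 1.021 tilt [ 0.0029 -0.0006 -0.    ]
shift [-265.8   64.    13.4] yaw -0.55 tilt [ 0.0029 -0.0006 -0.    ]
```

View pics/w5.png

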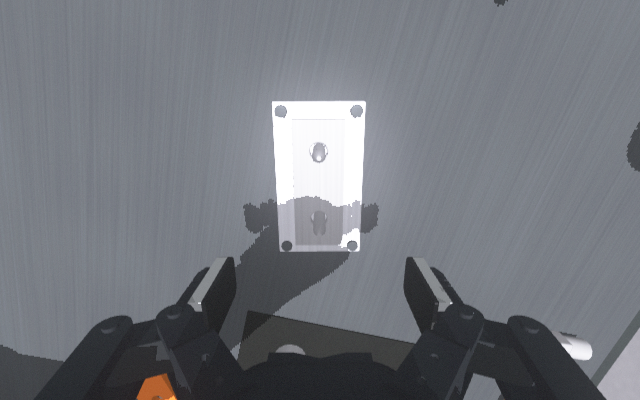

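Emit:
{"api": "apply_moves", "payload": {"plan": "0.3 -40 9 2 0 0 0;0.3 -44 11 2 0 0 0;0.3 -44 11 2 0 0 0;0.3 -44 11 2 0 0 0;0.3 -44 11 2 0 0 0;0.3 -40 11 3 0 0 0;0.3 -9.8 0 0 0 0 0;0.3 0 0 0 0 0 0;0.3 0 0 0 0 0 0;0.3 0 0 0 0 0 0"}}

```text
time: 12.45
tcp_pos: [0.6401, 0.0547, 0.1486]
ee_rot: [-1.938, -2.47, -0.0]
wrist_force: [0.5, 0.8, -1.0]
gripper_width: 0.0598
grip_force: 0.0
```

```bash
cat > col.py <<'E'
import sys; from h import *
n,zt,x,y=sys.argv[1],float(sys.argv[2]),float(sys.argv[3]),float(sys.argv[4])
p,d,c,o=load(n); P=cloud(d,c)
m=(abs(P[...,2]-zt)<.005)&(np.hypot(P[...,0]-x,P[...,1]-y)<.03)
ct=max(cv2.findContours(m.astype(np.uint8),0,1)[0],key=cv2.contourArea)[:,0]
W=np.array([w(c,u,v,zt)[:2]*1000 for u,v in ct],np.float32)
print("cloud",P[m].mean(0).round(4),"circ",cv2.minEnclosingCircle(W),"ell",cv2.fitEllipse(W))
(xx,yy),_=cv2.minEnclosingCircle(W); print(o["tcp_pos"].round(4),o["gripper_width"]); delta(o,[xx/1000,yy/1000,o["tcp_pos"][2]])
E
python3 look.py w6; python3 col.py w6 .023 .642 .052
```

```text
cloud [0.6412 0.0539 0.0214] circ ((641.1339721679688, 54.06037139892578), 17.767873764038086) ell ((641.104248046875, 54.11052322387695), (34.240848541259766, 34.59840393066406), 26.631187438964844)
[0.6401 0.0547 0.1486] 0.059839018692474724
shift [-0.9  0.8 -0. ] yaw 0 tilt [-0.0011 -0.0018  0.    ]
```

View pics/w6.png

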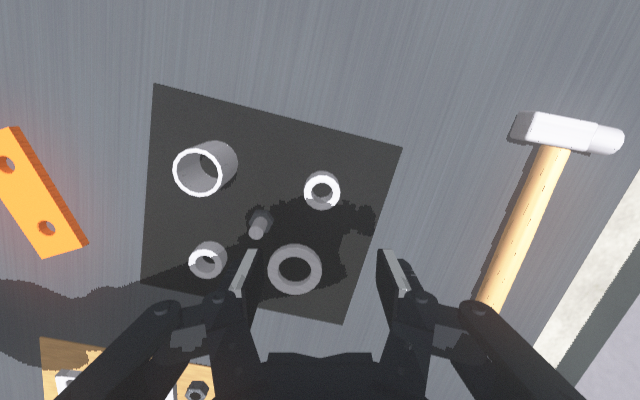

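Emit:
{"api": "apply_moves", "payload": {"plan": "0.3 -0.9 0.8 20 0 0 0;0.3 0 0 40 0 0 0;0.3 0 0 40 0 0 0;0.3 0 0 25 0 0 0;0.3 0 0 12 0 0 0;0.3 0 0 5.5 0 0 0;0.3 0 0 0 0 0 0;0.3 0 0 0 0 0 0;0.6 0 0 0 0 0 0;0.8 0 0 0 0 0 0;0.8 0 0 0 0 0 0;0.8 0 0 0 0 0 0", "grip_force": 60}}

```text
time: 13.7
tcp_pos: [0.6433, 0.051, 0.0082]
ee_rot: [1.944, 2.466, 0.002]
wrist_force: [-0.8, -0.4, 6.3]
gripper_width: 0.0336
grip_force: 59.0
```

Emit:
{"api": "apply_moves", "payload": {"plan": "0.8 0 0 0 0 0 0;0.8 0 0 0 0 0 0;0.8 0 0 -5 0 0 0;0.8 0 0 -15 0 0 0;0.8 0 0 -30 0 0 0;0.8 0 0 -40 0 0 0;0.8 0 0 -40 0 0 0;0.8 0 0 0 0 0 0;0.8 0 0 0 0 0 0;0.8 0 0 0 0 0 0"}}

```text
time: 14.7
tcp_pos: [0.6412, 0.0504, 0.1358]
ee_rot: [-1.944, -2.466, 0.003]
wrist_force: [0.6, 0.3, -1.5]
gripper_width: 0.0337
grip_force: 60.0
```

```bash
python3 look.py w7; python3 -c "
from h import *
p,d,c,o=load('w7'); P=cloud(d,c); print(o['tcp_pos'],o['wrist_force'])
u,v=proj(c,o['tcp_pos']); print(u,v)
m=np.zeros((400,640),bool); t=o['tcp_pos']; m=(np.hypot(P[...,0]-t[0],P[...,1]-t[1])<.03)&(abs(P[...,2]-t[2]-.015)<.012)
print(P[m].mean(0),m.sum()); h=P[m][:,2]; print(np.percentile(h,[5,50,95]))
cv2.imwrite('pics/c7.png',cv2.resize(p[180:340,240:400],None,fx=3,fy=3,interpolation=cv2.INTER_CUBIC))
M=np.array([.5162,.2963]);a=np.radians(103.8);e=np.array([np.cos(a),np.sin(a)])
for s in(.035,-.035): 
    q=M+s*e; print(q); delta(o,[*q,t[2]])
"
```

```text
[0.64120887 0.05040857 0.13580694] [ 0.57615171  0.25981403 -1.48190592]
320.96610933944305 259.9100553854116
[0.63962364 0.05555644 0.14922109] 4680
[0.14091927 0.14896383 0.16010046]
[0.50785133 0.3302897 ]
shift [ 3.033e+02 -6.430e+01  1.000e-01] yaw 0 tilt [-0.0022  0.0002  0.    ]
[0.52454867 0.2623103 ]
shift [ 2.333e+02 -6.390e+01  1.000e-01] yaw 0 tilt [-0.0022  0.0002  0.    ]
```

View pics/c7.png

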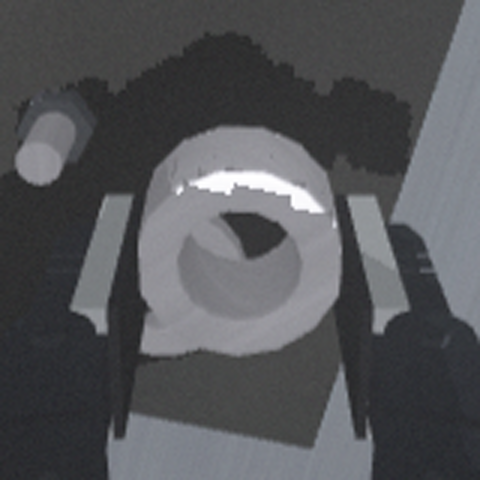

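```bash
cat > ctgt.py <<'E'
from h import *
def ctgt(n,u,v,dz,s,M=(.5162,.2963)):
    p,d,c,o=load(n); t=o["tcp_pos"]; q=w(c,u,v,t[2]+dz); r=R.from_rotvec(o["ee_rot"])
    print("collar in tool mm",(r.inv().apply(q-t)*1000).round(1))
    a=np.radians(103.6); e=np.array([np.cos(a),np.sin(a)]); g=np.array(M)+s*e-(q-t)[:2]
    print("tcp goal",g.round(4)); delta(o,[*g,t[2]])
E
python3 -c "
from ctgt import *
ctgt('w7',320,267.4,.0155,.035)
print(w(load('w7')[2],319.7,267.4,.152)[:2])"
```

```text
collar in tool mm [  4.9  -0.5 -15.5]
tcp goal [0.5096 0.3257]
shift [ 2.984e+02 -6.360e+01  1.000e-01] yaw 0 tilt [-0.0022  0.0002  0.    ]
[0.63933189 0.05545872]
```

Emit:
{"api": "apply_moves", "payload": {"plan": "0.8 30 -6.4 0 0 0 0;0.8 42 -9 0 0 0 0;0.8 42 -9 0 0 0 0;0.8 42 -9 0 0 0 0;0.8 42 -9 0 0 0 0;0.8 42 -9 0 0 0 0;0.8 35 -8 0 0 0 0;0.8 18 -4 0 0 0 0;0.8 5.4 -0.2 15 0 0 0;0.8 0 0 25 0 0 0;0.8 0 0 10 0 0 0;0.8 0 0 5 0 0 0"}}

```text
time: 15.95
tcp_pos: [0.5102, 0.3236, 0.0788]
ee_rot: [-1.946, -2.465, 0.008]
wrist_force: [-0.8, -0.4, -1.7]
gripper_width: 0.0335
grip_force: 59.9
```

Emit:
{"api": "apply_moves", "payload": {"plan": "0.8 0 0 0 0 0 0;0.8 0 0 0 0 0 0;0.8 0 0 0 0 0 0"}}

```text
time: 16.25
tcp_pos: [0.5115, 0.3264, 0.0823]
ee_rot: [1.945, 2.467, 0.002]
wrist_force: [0.6, -0.1, -1.5]
gripper_width: 0.0333
grip_force: 59.9
```

```bash
python3 look.py w8; python3 -c "
from h import *
p,d,c,o=load('w8'); print(o['tcp_pos'],o['wrist_force']); delta(o,[.5096,.3257,.08])
cv2.imwrite('pics/c8.png',cv2.resize(p[150:390,220:420],None,fx=2.5,fy=2.5,interpolation=cv2.INTER_CUBIC))"
```

```text
[0.51153603 0.32635543 0.08228787] [ 0.62385249 -0.05231969 -1.53352528]
shift [-0.2 -2.   2.3] yaw 0 tilt [ 0.0015 -0.0006  0.    ]
```

```bash
python3 -c "
from bench import env
import numpy as np
L=[]
for i in range(8):
    env.camera('top'); L.append(env.get_obs()['tcp_pos'])
L=np.array(L)*1000; print(L.round(1)); print(L.mean(0),L.std(0))"
```

```text
[[511.3 326.4  82.3]
 [511.2 326.4  82.2]
 [511.1 326.4  82.1]
 [511.  326.4  82. ]
 [510.9 326.4  81.9]
 [510.9 326.3  81.8]
 [510.8 326.3  81.7]
 [510.8 326.3  81.6]]
[510.999612   326.37072966  81.94427893] [0.18224766 0.04994229 0.23832108]
```

Emit:
{"api": "apply_moves", "payload": {"plan": "0.8 0 -0.8 3 0 0 0;0.8 0 0 5 0 0 0;0.8 0 0 5 0 0 0;0.8 0 0 5 0 0 0;0.8 0 0 5 0 0 0;0.8 0 0 5 0 0 0;0.8 0 0 5 0 0 0;0.8 0 0 5 0 0 0;0.8 0 0 5 0 0 0;0.8 0 0 2 0 0 0;0.8 0 0 0 0 0 0;0.8 0 0 0 0 0 0"}}

```text
time: 17.9
tcp_pos: [0.5101, 0.3262, 0.0366]
ee_rot: [1.944, 2.468, 0.0]
wrist_force: [0.3, -0.0, -1.2]
gripper_width: 0.0336
grip_force: 59.9
```

Emit:
{"api": "apply_moves", "payload": {"plan": "0.8 0 0 3 0 0 0;0.8 0 0 3 0 0 0;0.8 0 0 2 0 0 0;0.8 0 0 1 0 0 0;0.8 0 0 1 0 0 0;0.8 0 0 0 0 0 0;0.8 0 0 0 0 0 0;0.8 0 0 0 0 0 0;0.8 0 0 0 0 0 0"}}

```text
time: 18.8
tcp_pos: [0.5099, 0.3259, 0.0273]
ee_rot: [1.944, 2.467, -0.001]
wrist_force: [-2.0, -1.8, 5.3]
gripper_width: 0.0339
grip_force: 60.5
```

Emit:
{"api": "apply_moves", "payload": {"plan": "0.4 0 0 0 0 0 0;0.3 0 0 0 0 0 0;0.3 0 0 0 0 0 0;0.3 0 0 -30 0 0 0;0.3 0 0 -40 0 0 0;0.3 0 0 -40 0 0 0;0.3 0 0 -10 0 0 0;0.3 0 0 0 0 0 0"}}

```text
time: 19.6
tcp_pos: [0.5112, 0.3269, 0.1484]
ee_rot: [1.944, 2.466, 0.007]
wrist_force: [-0.5, 1.2, -0.3]
gripper_width: 0.06
grip_force: 0.0
```

```bash
python3 look.py w9; python3 col.py w9 .042 .508 .330; python3 -c "
from h import *
p,d,c,o=load('w9'); delta(o,[.542,-.053,.15])"
```

```text
cloud [0.5081 0.3292 0.0405] circ ((507.85205078125, 329.2708435058594), 17.835433959960938) ell ((508.1292419433594, 329.1585998535156), (34.26738739013672, 34.61541748046875), 16.506546020507812)
[0.5112 0.3269 0.1484] 0.05995571941293002
shift [ 3.1 -2.7 -0. ] yaw 0 tilt [ 0.0041 -0.0016  0.    ]
shift [-376.6  -58.8   -2.4] yaw 0 tilt [ 0.0041 -0.0016  0.    ]
```

Emit:
{"api": "apply_moves", "payload": {"plan": "0.35 -36 -6 0 0 0 0;0.35 -45 -7 0 0 0 0;0.35 -45 -7 0 0 0 0;0.35 -45 -7 0 0 0 0;0.35 -45 -7 0 0 0 0;0.35 -45 -7 0 0 0 0;0.35 -45 -7 0 0 0 0;0.35 -40 -6 0 0 0 0;0.35 -22 -4 0 0 0 0;0.35 -8 -0.8 0 0 0 0;0.35 0 0 0 0 0 0;0.35 0 0 0 0 0 0"}}

```text
time: 20.85
tcp_pos: [0.5403, -0.0513, 0.1458]
ee_rot: [-1.94, -2.468, -0.001]
wrist_force: [-0.3, 0.7, 0.1]
gripper_width: 0.0557
grip_force: 0.0
```

Emit:
{"api": "apply_moves", "payload": {"plan": "0.35 0 0 0 0 0 0;0.35 0 0 0 0 0 0"}}

```text
time: 21.05
tcp_pos: [0.5407, -0.0513, 0.1465]
ee_rot: [-1.94, -2.47, -0.001]
wrist_force: [0.0, 0.2, 0.3]
gripper_width: 0.0556
grip_force: 0.0
```

```bash
python3 look.py w10; python3 col.py w10 .023 .542 -.053
```

```text
cloud [ 0.5421 -0.05    0.0214] circ ((542.1053466796875, -49.71723937988281), 17.791648864746094) ell ((542.03076171875, -49.81466293334961), (34.19284439086914, 34.592777252197266), 18.903079986572266)
[ 0.5407 -0.0513  0.1465] 0.05560325496743135
shift [1.2 1.7 0. ] yaw 0 tilt [ 0.0001 -0.0007 -0.    ]
```

View pics/w10.png

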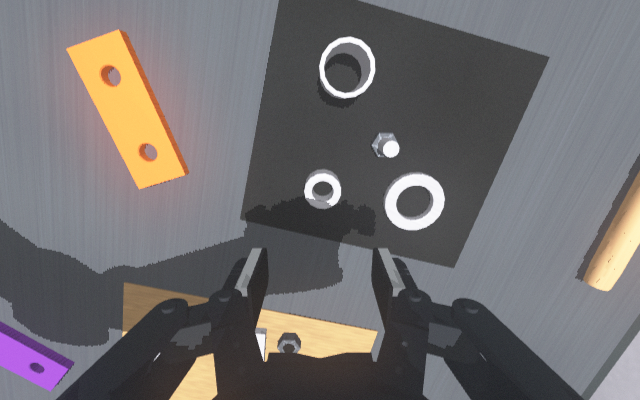

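Emit:
{"api": "apply_moves", "payload": {"plan": "0.35 3 1.7 20 0 0 0;0.35 0 0 40 0 0 0;0.35 0 0 40 0 0 0;0.35 0 0 25 0 0 0;0.35 0 0 10 0 0 0;0.35 0 0 4 0 0 0;0.35 0 0 0 0 0 0;0.35 0 0 0 0 0 0;0.6 0 0 0 0 0 0;0.8 0 0 0 0 0 0;0.8 0 0 0 0 0 0;0.8 0 0 0 0 0 0"}}

```text
time: 22.3
tcp_pos: [0.5427, -0.05, 0.0091]
ee_rot: [1.943, 2.466, 0.002]
wrist_force: [-1.5, 0.2, 7.9]
gripper_width: 0.0339
grip_force: 58.9
```

Emit:
{"api": "apply_moves", "payload": {"plan": "0.8 0 0 0 0 0 0;0.8 0 0 0 0 0 0;0.8 0 0 -5 0 0 0;0.8 0 0 -15 0 0 0;0.8 0 0 -30 0 0 0;0.8 0 0 -40 0 0 0;0.8 0 0 -40 0 0 0;0.8 0 0 0 0 0 0;0.8 0 0 0 0 0 0;0.8 0 0 0 0 0 0;0.8 0 0 0 0 0 0"}}

```text
time: 23.4
tcp_pos: [0.5403, -0.0501, 0.136]
ee_rot: [-1.943, -2.465, 0.003]
wrist_force: [0.2, 0.7, -1.2]
gripper_width: 0.0338
grip_force: 59.9
```

```bash
python3 look.py w11; python3 -c "
from h import *
p,d,c,o=load('w11'); print(o['tcp_pos'])
cv2.imwrite('pics/c11.png',cv2.resize(p[180:340,240:400],None,fx=3,fy=3,interpolation=cv2.INTER_CUBIC))"
```

```text
[ 0.54031552 -0.05008229  0.13604905]
```

View pics/c11.png

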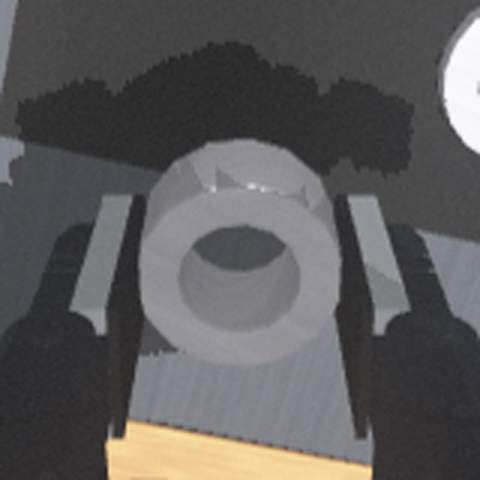

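```bash
python3 -c "
from ctgt import *
ctgt('w11',320,271.7,.0155,-.035)"
```

```text
collar in tool mm [  2.5  -0.6 -15.5]
tcp goal [0.5255 0.26  ]
shift [3.049e+02 5.810e+01 1.000e-01] yaw 0 tilt [-0.0032 -0.0008  0.    ]
```

Emit:
{"api": "apply_moves", "payload": {"plan": "0.8 30 6 0 0 0 0;0.8 42 8 0 0 0 0;0.8 42 8 0 0 0 0;0.8 42 8 0 0 0 0;0.8 42 8 0 0 0 0;0.8 42 8 0 0 0 0;0.8 37 7 0 0 0 0;0.8 20 4 0 0 0 0;0.8 7.9 1 15 0 0 0;0.8 0 0 25 0 0 0;0.8 0 0 10 0 0 0;0.8 0 0 5 0 0 0"}}

```text
time: 24.65
tcp_pos: [0.5256, 0.2576, 0.08]
ee_rot: [-1.946, -2.465, 0.008]
wrist_force: [0.6, 0.8, -0.8]
gripper_width: 0.0339
grip_force: 59.9
```

Emit:
{"api": "apply_moves", "payload": {"plan": "0.8 0 0 0 0 0 0;0.8 0 0 0 0 0 0;0.8 0 0 0 0 0 0;0.8 0 0 0 0 0 0;0.8 0 0 0 0 0 0;0.8 0 0 0 0 0 0"}}

```text
time: 25.25
tcp_pos: [0.527, 0.2601, 0.0829]
ee_rot: [1.944, 2.467, 0.001]
wrist_force: [-0.4, 0.1, -1.7]
gripper_width: 0.0335
grip_force: 59.9
```

```bash
python3 -c "
from h import *
from bench import env
delta(env.get_obs(),[.5255,.26,.08])"
```

```text
shift [ 0.2 -1.5  2.9] yaw 0 tilt [ 0.0006 -0.0001  0.    ]
```

Emit:
{"api": "apply_moves", "payload": {"plan": "0.8 0.3 -0.9 3 0 0 0;0.8 0 0 5 0 0 0;0.8 0 0 5 0 0 0;0.8 0 0 5 0 0 0;0.8 0 0 5 0 0 0;0.8 0 0 5 0 0 0;0.8 0 0 5 0 0 0;0.8 0 0 5 0 0 0;0.8 0 0 5 0 0 0;0.8 0 0 2 0 0 0;0.8 0 0 0 0 0 0;0.8 0 0 0 0 0 0"}}

```text
time: 26.45
tcp_pos: [0.5259, 0.2602, 0.0376]
ee_rot: [1.944, 2.468, 0.0]
wrist_force: [-0.5, -0.5, -0.8]
gripper_width: 0.0337
grip_force: 59.9
```

Emit:
{"api": "apply_moves", "payload": {"plan": "0.8 0 0 3 0 0 0;0.8 0 0 3 0 0 0;0.8 0 0 2 0 0 0;0.8 0 0 1 0 0 0;0.8 0 0 1 0 0 0;0.8 0 0 0 0 0 0;0.8 0 0 0 0 0 0;0.8 0 0 0 0 0 0"}}

```text
time: 27.25
tcp_pos: [0.5257, 0.26, 0.0282]
ee_rot: [1.944, 2.467, -0.001]
wrist_force: [-2.1, -1.0, 5.8]
gripper_width: 0.0337
grip_force: 60.5
```

Emit:
{"api": "apply_moves", "payload": {"plan": "0.4 0 0 0 0 0 0;0.3 0 0 0 0 0 0;0.3 0 0 0 0 0 0;0.3 0 0 -30 0 0 0;0.3 0 0 -40 0 0 0;0.3 0 0 -40 0 0 0;0.2 0 0 -40 0 0 0;0 0 0 -20 0 0 0;0 0 0 0 0 0 0;0 0 0 0 0 0 0"}}

```text
time: 28.25
tcp_pos: [0.5258, 0.2598, 0.1974]
ee_rot: [1.945, 2.467, -0.0]
wrist_force: [-0.1, 0.0, -0.5]
gripper_width: 0.0855
grip_force: 0.0
```

```bash
python3 look.py w12; python3 col.py w12 .042 .508 .330;  python3 col.py w12 .042 .5246 .262; python3 -c "
from h import *
p,d,c,o=load('w12'); a=np.radians(5.8); delta(o,[.402,-.303,.22],[np.cos(a),np.sin(a)])
print(o['q'].round(2))"
```

```text
cloud [0.5083 0.3283 0.0405] circ ((508.36346435546875, 328.0693054199219), 17.63413429260254) ell ((508.40948486328125, 328.03802490234375), (34.11274337768555, 34.224796295166016), 157.50006103515625)
[0.5258 0.2598 0.1974] 0.08548790238712843
shift [70.4 -1.  -0. ] yaw 0 tilt [0.0002 0.0003 0.    ]
cloud [0.5247 0.2601 0.0405] circ ((524.6658935546875, 260.13690185546875), 17.740678787231445) ell ((524.6661987304688, 260.06561279296875), (34.31061935424805, 34.46330642700195), 57.430320739746094)
[0.5258 0.2598 0.1974] 0.08548790238712843
shift [ 0.5 -1.  -0. ] yaw 0 tilt [0.0002 0.0003 0.    ]
shift [-518.4 -251.8  -22.5] yaw 0.135 tilt [0.0002 0.0003 0.    ]
[-0.21  0.49 -0.45  1.94  0.3   0.77 -0.59]
```

Emit:
{"api": "apply_moves", "payload": {"plan": "0 -36 -8 0 0 0 0;0 -46 -12 0 0 0 0;0 -46 -12 0 0 0 0;0 -46 -12 0 0 0 0;0 -46 -12 0 0 0 0;0 -46 -12 0 0 0 0;0 -46 -12 0 0 0 0;0 -46 -14 0 0 0 0;0 -40 -25 0 0 0 0;0 -35 -33 0 0 0 0;0 -30 -35 0 0 0 0;0 -28 -33 0 0 0 0"}}

```text
time: 29.5
tcp_pos: [0.4242, -0.2701, 0.1956]
ee_rot: [-1.943, -2.464, 0.001]
wrist_force: [-0.2, -0.4, 0.7]
gripper_width: 0.0855
grip_force: 0.0
```

Emit:
{"api": "apply_moves", "payload": {"plan": "0 -20 -20 0 0 0 0;0 -7.4 -11.8 0 0 0 0.035;0 0 0 0 0 0 0.1;0 0 0 0 0 0 0;0 0 0 0 0 0 0;0 0 0 0 0 0 0;0 0 0 0 0 0 0"}}

```text
time: 30.2
tcp_pos: [0.4027, -0.302, 0.1974]
ee_rot: [-2.104, -2.333, -0.0]
wrist_force: [-0.4, 0.0, -0.5]
gripper_width: 0.0855
grip_force: 0.0
```

```bash
python3 look.py w13; python3 - <<'E'
from h import *
p,d,c,o=load("w13"); P=cloud(d,c); print(o["tcp_pos"])
m=(P[...,2]>.0095)&(P[...,2]<.02)&(abs(P[...,0]-.402)<.045)&(abs(P[...,1]+.303)<.07)
x,s,e=toppoly(m,c,.013); print(x,s,e); delta(o,[*(x/1000),.006],[-e[1],e[0]])
E
```

```text
[ 0.40274716 -0.30196365  0.19737319]
[ 400.88586426 -304.871521  ] (39.8619499206543, 94.61936950683594) [ 0.10254902 -0.994728  ]
shift [ -2.8  -2.2 191.4] yaw 0.001 tilt [ 0.     -0.0004 -0.    ]
```

View pics/w13.png

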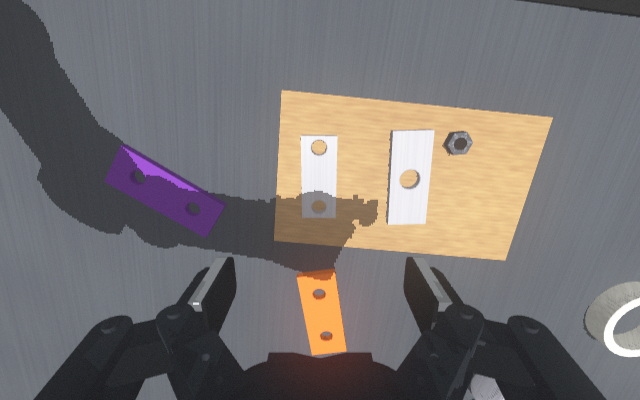

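Emit:
{"api": "apply_moves", "payload": {"plan": "0.25 -2.8 -2.2 20 0 0 0;0.25 0 0 45 0 0 0;0.25 0 0 45 0 0 0;0.25 0 0 45 0 0 0;0.25 0 0 25 0 0 0;0.25 0 0 8 0 0 0;0.25 0 0 3 0 0 0;0.25 0 0 0 0 0 0;0.25 0 0 0 0 0 0;0.25 0 0 0 0 0 0", "grip_force": 80}}

```text
time: 31.25
tcp_pos: [0.4011, -0.3064, 0.0078]
ee_rot: [2.105, 2.328, 0.001]
wrist_force: [-0.0, -0.3, -0.0]
gripper_width: 0.0637
grip_force: 0.0
```

Emit:
{"api": "apply_moves", "payload": {"plan": "0.25 1 0 2 0 0 0;0.25 0 0 0 0 0 0;0.5 0 0 0 0 0 0;0.75 0 0 0 0 0 0;0.75 0 0 0 0 0 0;0.75 0 0 0 0 0 0;0.75 0 0 0 0 0 0;0.75 0 0 0 0 0 0"}}

```text
time: 32.05
tcp_pos: [0.4009, -0.3048, 0.0052]
ee_rot: [2.105, 2.33, 0.001]
wrist_force: [-0.5, 0.3, 8.4]
gripper_width: 0.0374
grip_force: 79.6
```

Emit:
{"api": "apply_moves", "payload": {"plan": "0.75 0 0 -10 0 0 0;0.75 0 0 -30 0 0 0;0.75 0 0 -40 0 0 0;0.75 0 0 -40 0 0 0;0.75 10 10 -40 0 0 0;0.75 18 22 -30 0 0 0;0.75 30 30 -5 0 0 0;0.75 36 28 0 0 0 0;0.75 42 20 0 0 0 0;0.75 44 16 0 0 0 0;0.75 44 14 0 0 0 0;0.75 44 14 0 0 0 0"}}

```text
time: 33.25
tcp_pos: [0.5254, -0.0212, 0.1994]
ee_rot: [-2.106, -2.33, 0.002]
wrist_force: [0.8, -1.6, -2.9]
gripper_width: 0.0371
grip_force: 81.2
```

Emit:
{"api": "apply_moves", "payload": {"plan": "0.75 44 12 0 0 0 0;0.75 44 10 0 0 0 0;0.75 44 8 0 0 0 0;0.75 40 6 0 0 0 0;0.75 27 3 0 0 0 0;0.75 10 0 0 0 0 -0.065;0.75 0 0 0 0 0 -0.07;0.75 0 0 0 0 0 0;0.75 0 0 0 0 0 0;0.75 0 0 0 0 0 0;0.75 0 0 0 0 0 0;0.75 0 0 0 0 0 0"}}

```text
time: 34.45
tcp_pos: [0.5442, 0.1889, 0.1995]
ee_rot: [1.946, 2.467, -0.0]
wrist_force: [0.5, 0.4, -2.9]
gripper_width: 0.0374
grip_force: 81.2
```

```bash
python3 look.py w14; python3 - <<'E'
from h import *
p,d,c,o=load("w14"); P=cloud(d,c); print(o["tcp_pos"],o["wrist_force"])
a=cv2.resize(p[0:150,270:380],None,fx=4,fy=4,interpolation=cv2.INTER_CUBIC)
b=cv2.resize(p[180:345,270:380],None,fx=3.6,fy=3.6,interpolation=cv2.INTER_CUBIC)
can=np.zeros((600,890,3),np.uint8); can[:600,:440]=a; can[:594,446:842]=b
cv2.imwrite("pics/c14.png",can[:, :800])
for u,v in [(290,180),(350,180),(295,220),(345,220),(295,320),(345,320)]: print(u,v,P[v,u].round(4))
print([np.round(proj(c,q),1) for q in ([.508,.3302,.062],[.5246,.2621,.062])])
E
```

```text
[0.54416649 0.18887657 0.19952854] [ 0.4502476   0.36362535 -2.85983797]
290 180 [0.5191 0.2304 0.2053]
350 180 [0.5465 0.2372 0.2061]
295 220 [0.5256 0.211  0.2055]
345 220 [0.5495 0.217  0.206 ]
295 320 [0.538  0.1523 0.2061]
345 320 [0.5653 0.1584 0.2058]
[array([317.8,  17.9]), array([318.3, 107. ])]
```

View pics/c14.png

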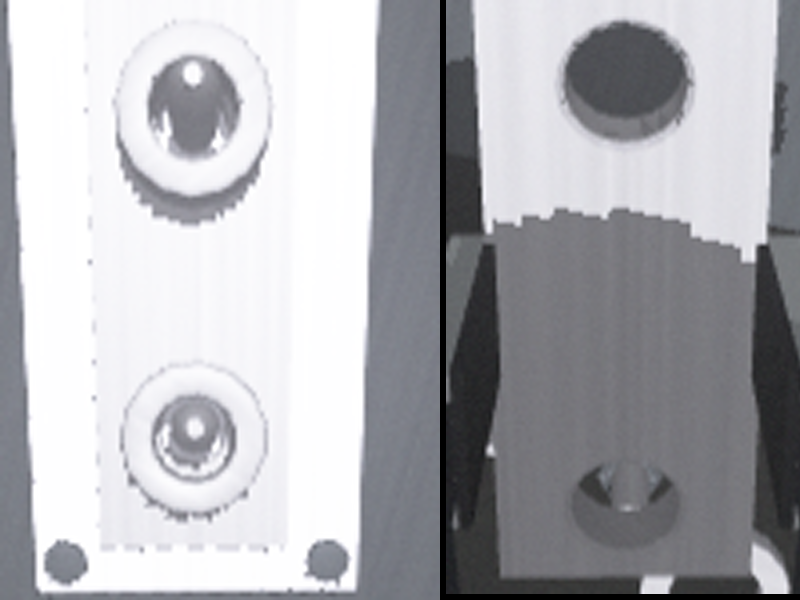

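```bash
python3 - <<'E'
from fit import *
p,d,c,o=load("w14")
fit(c,o,[(317.9,17.9),(318.4,107.1)],.062,[(319.6,202.4),(319.6,319.4)],.2058)
E
```

```text
tip sep 0.0702 hole sep 0.0693
world yaw fix 0.0046
tip mid [0.5164 0.2961 0.062 ] hole mid [0.5433 0.1892 0.2058] tool [0.5442 0.1889 0.1995]
hole mid in tool [ 0.6 -0.8 -6.3]
tcp target [0.5173 0.2958 0.1995]
shift [110.2  -1.3  -0. ] yaw 0 tilt [-0.      0.0001  0.    ]
```

Emit:
{"api": "apply_moves", "payload": {"plan": "0.75 30 0 0 0 0 -0.005;0.75 40 -1.3 0 0 0 0;0.75 30 0 0 0 0 0;0.75 10.2 0 30 0 0 0;0.75 0 0 40 0 0 0;0.75 0 0 35 0 0 0;0.75 0 0 15 0 0 0;0.75 0 0 5 0 0 0;0.75 0 0 0 0 0 0;0.75 0 0 0 0 0 0;0.75 0 0 0 0 0 0;0.75 0 0 0 0 0 0"}}

```text
time: 35.7
tcp_pos: [0.5176, 0.2964, 0.0758]
ee_rot: [1.938, 2.471, 0.004]
wrist_force: [0.2, -0.7, -3.3]
gripper_width: 0.0373
grip_force: 81.2
```

Emit:
{"api": "apply_moves", "payload": {"plan": "0.75 0 0 0 0 0 0;0.75 0 0 0 0 0 0;0.75 0 0 0 0 0 0;0.75 0 0 0 0 0 0;0.75 0 0 0 0 0 0;0.75 0 0 0 0 0 0"}}

```text
time: 36.3
tcp_pos: [0.5167, 0.296, 0.0744]
ee_rot: [-1.938, -2.472, 0.0]
wrist_force: [0.2, 0.2, -2.9]
gripper_width: 0.0371
grip_force: 81.2
```

```bash
python3 -c "
from h import *
from bench import env
o=env.get_obs(); print(o['wrist_force']); delta(o,[.5173,.2958,.0457],[np.cos(np.radians(13.6)),np.sin(np.radians(13.6))])"
```

```text
[ 0.17009603  0.17689626 -2.86917237]
shift [-0.3  0.6 28.7] yaw 0.004 tilt [-0.0002  0.0001 -0.    ]
```

Emit:
{"api": "apply_moves", "payload": {"plan": "0.75 -0.2 0.5 2 0 0 0;0.75 0 0 4 0 0 0;0.75 0 0 4 0 0 0;0.75 0 0 4 0 0 0;0.75 0 0 4 0 0 0;0.75 0 0 3 0 0 0;0.75 0 0 3 0 0 0;0.75 0 0 2 0 0 0;0.75 0 0 0 0 0 0;0.75 0 0 0 0 0 0;0.75 0 0 0 0 0 0"}}

```text
time: 37.4
tcp_pos: [0.5174, 0.296, 0.0487]
ee_rot: [1.938, 2.472, 0.001]
wrist_force: [-0.4, -0.5, -3.3]
gripper_width: 0.0372
grip_force: 81.2
```

Emit:
{"api": "apply_moves", "payload": {"plan": "0.75 0 0 1 0 0 0;0.75 0 0 1 0 0 0;0.75 0 0 1 0 0 0;0.75 0 0 0 0 0 0;0.75 0 0 0 0 0 0;0.75 0 0 0 0 0 0;0.75 0 0 0 0 0 0"}}

```text
time: 38.1
tcp_pos: [0.5173, 0.2959, 0.0455]
ee_rot: [1.938, 2.472, 0.0]
wrist_force: [-0.3, 0.9, -2.5]
gripper_width: 0.0371
grip_force: 81.2
```

Emit:
{"api": "apply_moves", "payload": {"plan": "0.75 0 0 1 0 0 0;0.75 0 0 0 0 0 0;0.75 0 0 0 0 0 0;0.75 0 0 0.5 0 0 0;0.75 0 0 0 0 0 0;0.75 0 0 0 0 0 0"}}

```text
time: 38.7
tcp_pos: [0.5173, 0.2959, 0.0443]
ee_rot: [1.938, 2.472, 0.0]
wrist_force: [-1.5, -0.6, 2.8]
gripper_width: 0.0374
grip_force: 81.8
```

Contact. I'll release, back straight up and check.

Emit:
{"api": "apply_moves", "payload": {"plan": "0.5 0 0 0 0 0 0;0.2 0 0 0 0 0 0;0 0 0 0 0 0 0;0 0 0 0 0 0 0;0 0 0 -20 0 0 0;0 0 0 -40 0 0 0;0 0 0 -40 0 0 0;0 0 0 -40 0 0 0;0 0 0 -20 0 0 0;0 0 0 0 0 0 0;0 0 0 0 0 0 0;0 0 0 0 0 0 0"}}

```text
time: 39.9
tcp_pos: [0.5164, 0.295, 0.2025]
ee_rot: [-1.938, -2.472, 0.004]
wrist_force: [-1.1, -0.7, -0.0]
gripper_width: 0.0855
grip_force: 0.0
```

```bash
python3 look.py w15; python3 - <<'E'
from h import *
p,d,c,o=load("w15"); P=cloud(d,c); print(o["tcp_pos"],o["time"])
m=(P[...,2]>.046)&(P[...,2]<.054)&(np.hypot(P[...,0]-.517,P[...,1]-.296)<.07)
q=P[m]; A=np.c_[q[:,:2]-q[:,:2].mean(0),np.ones(len(q))]; k=np.linalg.lstsq(A,q[:,2],rcond=None)[0]; print("plane",k.round(4),m.sum()); print(toppoly(m,c,.052))
cv2.imwrite("pics/c15.png",cv2.resize(p[80:260,230:410],None,fx=3.2,fy=3.2,interpolation=cv2.INTER_CUBIC))
E
```

```text
[0.51642943 0.29504203 0.20251935] 39.9
plane [-0.0007 -0.001   0.0507] 3270
(array([516.22094727, 295.84671021]), (39.81977844238281, 95.30000305175781), array([ 0.23718813, -0.97146374], dtype=float32))
```

View pics/c15.png

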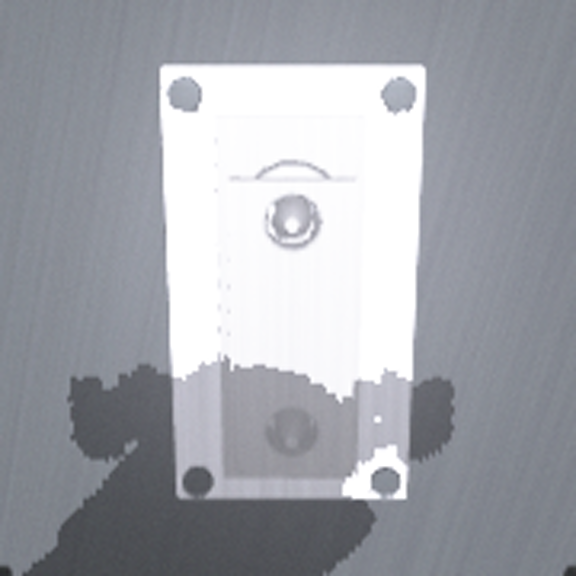

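The crop shows the short plate flat, with both pin tips standing through its holes at crop (292,222) and (292,432). The plane fit gives no tilt at about 51 mm, and the arm is clear.

```bash
python3 -c "
from bench import env
print(env.job_done())"
```

```text
the job is handed in; nothing more can be done
None
```

The bracket is built on the jig and handed in at about 40 s: long plate flat on the base, a collar on each pin, and the short plate flat on both collars, with the one-hole plate, pipe stub and wide ring left where they lay.

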